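# Set the bench vacuum pump just past compression

### The arm

A 6-joint arm with a two-finger parallel gripper is mounted at the origin on the work surface. World frame = base frame: x ahead of the robot, y to its left, z up, the work surface at z = 0. Lengths are in m, angles in rad, forces in N, time in s.
With the tool pointing down it reaches from about 0.35 to 0.85 m from the base axis. Payload 8.1 kg.
Tool frame: the origin (TCP) lies between the finger pads; the fingertips stand 11 mm ahead of it and the grasp point (between the pads) lies 8 mm behind it (robot.tips_ahead is the distance from the TCP to the fingertips, in m); z points along the fingers, y is the line along which they close (so a half turn about z gives the same grasp; the last joint's range is limited). The gripper opens to 93 mm and grips with 3 to 60 N. Pads are 15 mm wide; open, the fingers measure 128 mm over their backs; the gripper's body (75 mm by 188 mm) begins 65 mm behind the grasp point.
Start: joints at [1.045, 0.13, 1.488, -0, 1.523, -0.085], TCP at [0.256, 0.543, 0.23] pointing down, gripper open.
Joint ranges: [-2.96, 2.96], [-0.89, 2.26], [0.02, 2.5], [-1.34, 4.48], [0, 2.73], [-2.66, 2.66]. Speed limits (rad/s): [2.39, 2.39, 2.79, 3.14, 3.14, 3.14].

### API

Orientations are given as a rotation vector (axis times angle).
In Python, from plant import robot gives the robot as it stands. The module is installed in compiled form; this text tells all that it offers.
- The arm moves only by the tool move_arm, never from a script. Its argument "deltas" is one flat list of numbers, 7 for each row, row after row: the shift along the tool's x, y, z in m, then the turn, a rotation vector about the tool's x, y, z in rad, then the opening, from 0 (shut) to 1 (fully open). A call has 1 to 12 rows; each row is the pose to reach, as a shift and turn from the pose commanded when the call began, along the tool's axes at that moment; what a row does not reach only later rows make up. A row lasts 1/8 s, in which the tool goes at most 62.5 mm and 10.7 degrees, less where a joint would pass 70% of its speed; a pose out of reach is approached as far as the arm can. A call with a gripper value outside its range is refused whole. The fingers move at their own pace and stop on an object; "squeeze" is the grip in N (left out, the last holds). Time passes only in rows, so rows that repeat a pose let the fingers close. It gives the time, the measured TCP pose, the force, the opening and the grip force at its end, in the units of the state.
- robot.read_state(): the state, without advancing time (a new reading comes with each control period).
- robot.read_camera(name): name is "scene" or "top" or "wrist"; returns (picture, depth): 420x560x3 uint8, red, green, blue; 420x560 float32, m along the optical axis (not along the pixel's ray), 0 where there is no reading.
- robot.camera_model(name): a dict with "K" (3x3 intrinsics, pixels), "k1" (the pictures are not rectified: a ray, as slopes to the right and down, at radius r is drawn at 1 + k1 r^2 times it, then the intrinsics apply), "R" (3x3) and "t" (3): a world point X has camera coordinates R X + t; the wrist camera has in their place "tool_from_camera" (4x4, takes a point from camera to tool coordinates, whose origin is the TCP and whose axes are the flange's). Camera axes: x right, y down, z forward; pixel columns grow to the right and rows downward; lengths in m; the calibration is good to about 2 mm. A picture is of the moment at which its call begins: read the wrist's pose just before it. camera_model takes no time and is no camera call.
- robot.close_job(): hands the job in; it is judged then, once.
Trained networks look in the newest picture that a camera, given by its name, has taken for a name from the list of things; names that differ only in an ending like _2 or _b are one class to them, and where a whole thing is asked for, a point or a joint stands for the part that bears it (a point fixed in the world has none). Each returns a list of dicts, best first, with "confidence" (0 to 1); they miss things now and then, are a little off and sometimes report something else, mostly with a low value. They report only what shows in the picture. A call takes as long as a camera call. They do not tell look-alikes from the thing itself.
- robot.recognise(camera, label): "uv" ([column, row] in pixels, amid what is visible of it).
The state is a dict: "t": time; "q": joint angles; "dq": joint speeds; "joint_torque": joint torques, N m; "tool_pos": TCP position; "orientation": TCP orientation; "force": force on the tool from outside, world axes, zero at the start; "wrist_torque": the same for the moment, N m; "opening": finger opening in m; "gripper_force": force on a finger pad.
Only numpy, scipy, OpenCV 4.12 (cv2) and the standard library are available. Lean on these libraries where they do the work, as an engineer would, in place of code of your own. Each camera call takes 0.05 s, during which the arm holds its last target. There are 200 camera calls.

### The job

Get the little vacuum pump ready for starting: take its flywheel by the upright handle and turn it anticlockwise (seen from above) through the stiff compression point, stopping just past the peak of the resistance, at the place where the wheel stays put when you let go, neither springing back nor running on, and do not let it swing on far beyond. Let go of it there, and only then throw the vent tap's lever fully over to its other side. Treat the pump gently and leave the other things on the bench where they are.

Things in the scene. Friction and masses are not known exactly. Their poses are not given: they have to be found in the camera images.
- pump: Bench vacuum pump, fixed: round white crankcase (140 dia, up to 114 high) on an aluminium plate 200 x 250, finned head on its +y side. Origin: centre of the underside, below the flywheel's vertical axis.
- wheel: Flat dark steel flywheel on top of the pump, 200 dia, 14 thick, turning about its vertical axis. Origin: on the axis at its underside, 128 above the bench; top face at 142, hub cap (44 dia) up to 154. Its x axis points to the handle. Compression (dead centre) lies 1.5 to 3.7 rad anticlockwise of the start, at an unknown place that must be felt.
- handle (a point): Middle of the upright black plastic handle on the wheel: 20 dia, from 146 to 196 above the bench, 78 from the axis, spins on its pin, so the gripper need not turn. The point is 175 up. Hollow: keep the grip well under 60 N. Turning drags about 4.5 N at the handle, rises to a peak of 12.5 N, 0.7 rad later is back at the drag (dead centre; rests within 0.2 rad of it), then pushes on by itself.
- rod (a joint): Counter rod hidden inside the pump, geared down from the flywheel: slides only 0.04 mm per rad, far less than can be measured, so useless to steer by. Counts up as the wheel turns anticlockwise; reads 0.104 mm at dead centre.
- tap_tip (a point): Centre of the black ball (26 dia) at the end of the vent tap's lever, a rod 10 dia, 80 long, hinged 82 above the bench over the middle of the tap post. The ball is 150 to 162 above the bench.
- tap (a joint): Vent tap lever, rad: 0 to 0.12 at the start, leaning 0.5 rad from upright to the -x side of its post at 0; grows as it is pushed over to the post's +x side, stops at 1.0. It stays where it is left; 1 to 2 N at the ball moves it.
- tap_post: Fixed aluminium post 80 x 70 x 60 high, beside the pump, with a grey block (70 x 50 x 25) on it that carries the vent tap's lever. Origin: centre of the underside. The lever swings along its x axis.
- screwdriver: Loose screwdriver with a red handle, 200 long, on the bench; origin at the middle of its underside. Leave alone.
- circuit_board: Loose green circuit board 95 x 62, 10 high; origin at the centre of its underside. Leave alone.
- slide_box: Loose small box of glass slides 82 x 56 x 30; origin at the centre of its underside. Leave alone.
- solder_reel: Loose solder reel 56 dia, 34 high; origin at the centre of its underside. Leave alone.
Mind the look-alikes: they are no part of the job. What is shaped like the tap_post but red is not meant.

How it is judged:
By the outcome, as a careful person would: the job done as asked, in the order asked, and still so for the second after the job is handed in, with the robot touching nothing.
It also fails if it takes over 69 s, if anything falls off the work surface, if the arm or the gripper's body presses on something with over 40 N, if the wrist force passes 120 N, or if a joint passes its speed limit or range.

## Working session

There is one attempt and no reset: what is moved stays moved. The work goes in short steps, Python scripts to look and compute and a tool call to move; the robot and the scene stay as the last step left them, time stands still between calls to the robot, and variables do not carry over. Pictures are saved under pics/ and viewed, at most 10 in all, crops included, and the job is handed in when it is done.

Besides the shell and the picture viewer there is one more tool, called after "Emit:" as name(argument=value, ...) on one line, values as JSON. move_arm: Moves the arm, as the interface text tells. Its arguments: {"type":"object","properties":{"deltas":{"type":"array","items":{"type":"number"}},"squeeze":{"type":"number"}},"required":["deltas"]}

```bash
mkdir -p pics
cat > h.py <<'E'
import numpy as np, cv2
from scipy.spatial.transform import Rotation as Ro
from plant import robot
def ray(cam,uv):
    m=robot.camera_model(cam); K=np.array(m["K"]); k1=m["k1"]
    d=np.array([(uv[0]-K[0,2])/K[0,0],(uv[1]-K[1,2])/K[1,1]]); s=d.copy()
    for _ in range(30): s=d/(1+k1*(s@s))
    c=np.array([s[0],s[1],1.])
    if cam=="wrist":
        T=np.array(m["tool_from_camera"]); st=robot.read_state()
        R=Ro.from_rotvec(st["orientation"]).as_matrix()
        return R@T[:3,3]+np.array(st["tool_pos"]), R@T[:3,:3]@c
    R=np.array(m["R"]);t=np.array(m["t"]); return -R.T@t, R.T@c
def at_z(cam,uv,z):
    o,d=ray(cam,uv); return o+d*(z-o[2])/d[2]
def at_d(cam,uv,depth):
    o,d=ray(cam,uv); return o+d*depth
def save(n,im): cv2.imwrite(n,cv2.cvtColor(im,cv2.COLOR_RGB2BGR))
E
python3 - <<'E'
from h import *
for c in ("top","scene"):
    p,d=robot.read_camera(c); save(f"pics/{c}.png",p); np.save(c,d)
    for l in ("handle","wheel","tap_tip","tap_post","pump"):
        for r in robot.recognise(c,l)[:3]:
            u,v=map(int,r["uv"]); print(c,l,r["uv"],round(r["confidence"],2),at_d(c,r["uv"],d[v,u]).round(3))
s=robot.read_state();print(s["t"],s["tool_pos"],s["orientation"],s["force"])
E
```

```text
top handle [229.1, 239.2] 0.66 [0.551 0.126 0.154]
top wheel [230.2, 239.1] 0.63 [0.551 0.123 0.155]
top tap_tip [297.2, 170.7] 0.42 [ 0.747 -0.063  0.165]
top tap_tip [296.5, 243.3] 0.4 [ 0.54  -0.061  0.169]
top tap_post [293.8, 170.8] 0.96 [ 0.748 -0.053  0.16 ]
top tap_post [229.3, 150.5] 0.86 [0.829 0.142 0.094]
top tap_post [294.2, 237.6] 0.82 [ 0.564 -0.059  0.089]
top pump [264.4, 249.6] 0.7 [0.533 0.031 0.017]
top pump [295.8, 242.9] 0.31 [ 0.541 -0.059  0.172]
scene handle [288.4, 178.8] 0.61 [0.572 0.11  0.138]
scene wheel [288.6, 174.5] 0.81 [0.568 0.115 0.147]
scene tap_tip [384.7, 211.7] 0.75 [0.816 0.159 0.148]
scene tap_tip [235.3, 209.9] 0.73 [ 0.557 -0.063  0.155]
scene tap_tip [308.3, 257.5] 0.66 [ 0.761 -0.064  0.157]
scene tap_post [314.6, 297.2] 0.75 [ 0.8   -0.081  0.065]
scene tap_post [175.1, 237.6] 0.72 [ 0.463 -0.175  0.085]
scene tap_post [379.9, 248.1] 0.72 [0.839 0.132 0.059]
scene pump [283.4, 218.3] 0.75 [0.595 0.067 0.044]
0.6 [0.25599081 0.54266992 0.2296522 ] [6.86863574e-01 3.06558425e+00 5.66416649e-05] [-1.29062562  0.99287734 -0.26320016]
```

View pics/top.png

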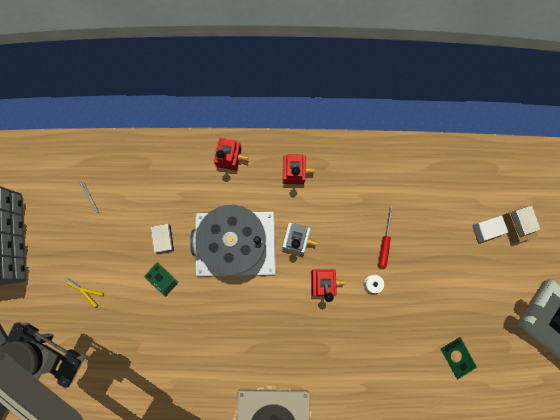

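View pics/scene.png

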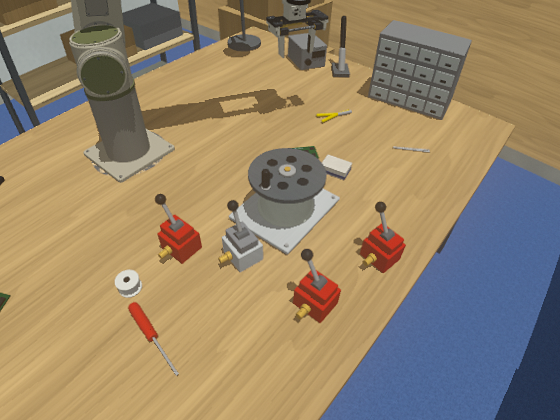

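Top view: the flywheel is centred at about (230,240), its upright handle is at (257,241), and the grey tap post is at (296,238) with its ball at about (296,243). The scene view shows the handle at (265,178) and the grey post's ball at (233,206).
Look-alikes in the top view are the red posts at (228,153), (295,168) and (324,284), and the dark wheel holes. I choose the handle at (257,241) and the grey post.

Run:
```python
from h import *
import numpy as np
def inter(a,b):
    (o1,d1),(o2,d2)=a,b; d1/=np.linalg.norm(d1);d2/=np.linalg.norm(d2)
    s=np.linalg.lstsq(np.c_[d1,-d2],o2-o1,rcond=None)[0]
    p,q=o1+s[0]*d1,o2+s[1]*d2; return ((p+q)/2).round(4),np.linalg.norm(p-q).round(4)
print("hub", at_z("top",(230.5,239.5),.154))
print("handle top",at_z("top",(257,240),.196), at_z("scene",(265.5,173),.196))
print("ball",inter(ray("top",(295.5,243)),ray("scene",(233,206))))
print("block",at_z("top",(297,238),.085))
t=cv2.imread("pics/top.png")[195:285,185:325]; s=cv2.imread("pics/scene.png")[140:280,195:345]
f=lambda i:cv2.resize(i,(400,400*i.shape[0]//i.shape[1]),interpolation=cv2.INTER_CUBIC)
t,s=f(t),f(s); H=max(len(t),len(s)); o=np.zeros((H,800,3),np.uint8); o[:len(t),:400]=t;o[:len(s),400:]=s
cv2.imwrite("pics/crop.png",o)
```

```text
hub [0.5498421  0.12184358 0.154     ]
handle top [0.54544691 0.04587049 0.196     ] [0.55750056 0.03984124 0.196     ]
ball (array([ 0.5434, -0.0585,  0.154 ]), np.float64(0.0025))
block [ 0.56375602 -0.06739902  0.085     ]
```

View pics/crop.png

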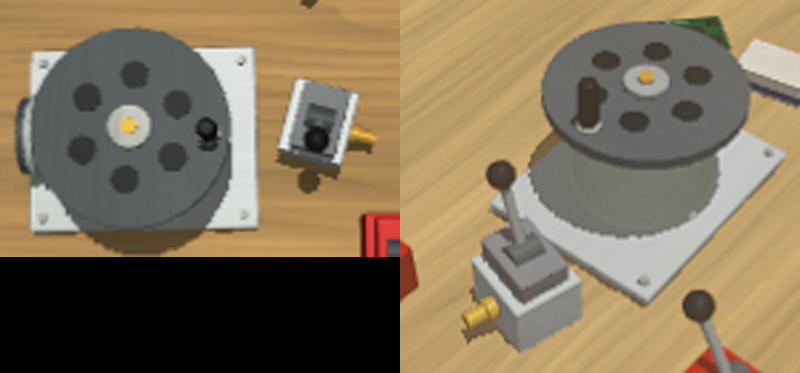

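Crop: the handle stands on the wheel's -y rim (crop 206,128). The grey post is the non-red one, its ball leans to the -x side, and its yaw is about -15°. Next I move above the handle.

Emit:
move_arm(deltas=[-0.12,-0.08,-0.05,0,0,0.3,1,-0.477,-0.326,-0.05,0,0,1.129,0.6,-0.477,-0.326,-0.05,0,0,1.129,0.6,-0.477,-0.326,-0.05,0,0,1.129,0.6,-0.477,-0.326,-0.05,0,0,1.129,0.6,-0.477,-0.326,-0.05,0,0,1.129,0.6,-0.477,-0.326,-0.05,0,0,1.129,0.6,-0.477,-0.326,-0.05,0,0,1.129,0.6,-0.477,-0.326,-0.05,0,0,1.129,0.6,-0.477,-0.326,-0.05,0,0,1.129,0.6,-0.477,-0.326,-0.05,0,0,1.129,0.6,-0.477,-0.326,-0.05,0,0,1.129,0.6], squeeze=25)

```text
t: 2.1
tool_pos: [0.5477, 0.0456, 0.2795]
orientation: [-2.219, -2.223, -0.0]
force: [0.2, 0.1, -0.6]
opening: 0.0558
gripper_force: 0.0
```

Run:
```python
from h import *
s=robot.read_state();print(s["t"],s["tool_pos"],s["orientation"],s["force"])
R=Ro.from_rotvec(s["orientation"]).as_matrix();print(R.round(3))
p,d=robot.read_camera("wrist"); save("pics/w1.png",p); np.save("w1",d)
for l in ("handle","wheel","tap_tip"):
    for r in robot.recognise("wrist",l)[:2]:
        print(l,r["uv"],r["confidence"],at_z("wrist",r["uv"],{"handle":.175,"wheel":.142,"tap_tip":.155}[l]))
```

```text
2.1 [0.54774837 0.04562899 0.27951551] [-2.21861735e+00 -2.22316748e+00 -1.20456583e-04] [ 0.17500242  0.0538278  -0.6283144 ]
[[-0.002  1.    -0.   ]
 [ 1.     0.002  0.001]
 [ 0.001 -0.    -1.   ]]
handle [290.4, 100.5] 0.95 [0.5537775  0.13127636 0.175     ]
wheel [290.8, 100.4] 0.57 [0.5550238 0.1331442 0.142    ]
tap_tip [295.4, 288.5] 0.47 [ 0.56098777 -0.03606248  0.155     ]
tap_tip [287.9, 103.7] 0.35 [0.55245284 0.12964122 0.155     ]
```

View pics/w1.png

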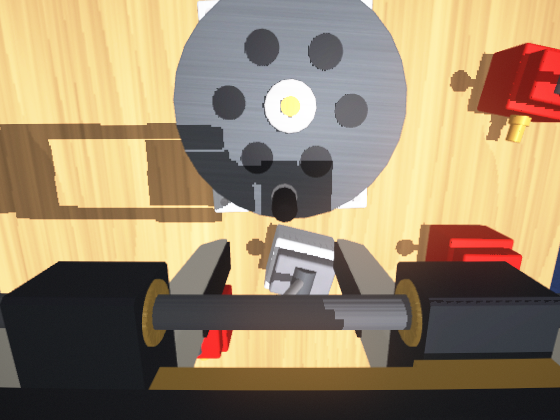

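Wrist view: the handle's dark top is at (285,197) and its base at about (285,213). The hub is at (290,105), the fingertips at (230,245) and (340,245), and the grey post is behind at (300,260).

Run:
```python
from h import *
d=np.load("w1.npy")
for uv,z in (((285,197),.196),((284,207),.196),((290,105),.154)):
    print(uv,at_z("wrist",uv,z), at_d("wrist",uv,d[uv[1],uv[0]]))
m=robot.camera_model("wrist");print(m["tool_from_camera"])
```

```text
(285, 197) [0.55014339 0.06130291 0.196     ] [0.5502067  0.06006453 0.19058968]
(284, 207) [0.54944729 0.05362431 0.196     ] [0.54943935 0.05385966 0.19690192]
(290, 105) [0.55419314 0.12867959 0.154     ] [0.55419275 0.12867886 0.15401621]
[[ 1.29908328e-03 -9.67475417e-01 -2.52961717e-01  7.05426133e-02]
 [ 9.99999152e-01  1.23318570e-03  4.19056780e-04 -3.16087115e-04]
 [-9.34783598e-05 -2.52962047e-01  9.67476198e-01 -1.55824246e-01]
 [ 0.00000000e+00  0.00000000e+00  0.00000000e+00  1.00000000e+00]]
```

Run:
```python
from h import *
d=np.load("w1.npy")
P=[]
for v in range(180,230):
    for u in range(262,308):
        if d[v,u]>0:
            p=at_d("wrist",(u,v),d[v,u])
            if p[2]>.190: P.append(p)
P=np.array(P);print(len(P),P.min(0),P.max(0),np.median(P,0))
```

```text
Traceback (most recent call last):
  File "h.py", line 17, in at_d
    o,d=ray(cam,uv); return o+d*depth
        ~~~^^^^^^^^
  File "h.py", line 5, in ray
    m=robot.camera_model(cam); K=np.array(m["K"]); k1=m["k1"]
ValueError: time passes only in moves, steps and waits
```

```bash
sed -i 's/^def ray/import functools\n_cm=functools.lru_cache(None)(lambda c: robot.camera_model(c))\n_st=functools.lru_cache(None)(lambda: robot.read_state())\ndef ray/; s/m=robot.camera_model(cam)/m=_cm(cam)/; s/st=robot.read_state()/st=_st()/' h.py
python3 - <<'E'
from h import *
d=np.load("w1.npy")
P=[]
for v in range(180,230):
    for u in range(262,308):
        if d[v,u]>0:
            p=at_d("wrist",(u,v),d[v,u])
            if p[2]>.190: P.append(p)
P=np.array(P);print(len(P),P.min(0),P.max(0),np.median(P,0)); print(_st()["t"])
E
```

```text
505 [0.54028843 0.04015832 0.1900413 ] [0.55950722 0.06006453 0.19882988] [0.54948454 0.05149308 0.19594314]Traceback (most recent call last):
  File "<stdin>", line 9, in <module>
NameError: name '_st' is not defined
```

Emit:
move_arm(deltas=[0.0044,0.002,0.05,0,0,0,0.6,0.0044,0.002,0.09,0,0,0,0.6,0.0044,0.002,0.1125,0,0,0,0.6,0.0044,0.002,0.1125,0,0,0,0.6,0.0044,0.002,0.1125,0,0,0,0.1,0.0044,0.002,0.1125,0,0,0,0.1,0.0044,0.002,0.1125,0,0,0,0.1,0.0044,0.002,0.1125,0,0,0,0.1,0.0044,0.002,0.1125,0,0,0,0.1,0.0044,0.002,0.1125,0,0,0,0.1], squeeze=25)

```text
t: 3.55
tool_pos: [0.5504, 0.0487, 0.1676]
orientation: [2.22, 2.222, 0.0]
force: [-2.8, 0.2, 4.8]
opening: 0.0193
gripper_force: 25.0
```

```bash
cat > arc.py <<'E'
import sys,numpy as np
a0,step,n,ox,oy=map(float,sys.argv[1:6]); r=.078  # ox,oy: world correction m
out=[]
for i in range(1,int(n)+1):
    a=a0+step*i; k=i/n
    out+=[round(r*(np.sin(a)-np.sin(a0))+k*oy,4),round(r*(np.cos(a)-np.cos(a0))+k*ox,4),0,0,0,0,0.1]
print([float(x) for x in out])
E
python3 arc.py -1.62 .06 8 0 0; python3 -c "
from h import *
s=robot.read_state();print(s['force'],s['wrist_torque'],s['tool_pos'])"
```

```text
[-0.0001, 0.0047, 0.0, 0.0, 0.0, 0.0, 0.1, 0.0001, 0.0094, 0.0, 0.0, 0.0, 0.0, 0.1, 0.0006, 0.014, 0.0, 0.0, 0.0, 0.0, 0.1, 0.0013, 0.0186, 0.0, 0.0, 0.0, 0.0, 0.1, 0.0023, 0.0232, 0.0, 0.0, 0.0, 0.0, 0.1, 0.0036, 0.0277, 0.0, 0.0, 0.0, 0.0, 0.1, 0.0052, 0.0321, 0.0, 0.0, 0.0, 0.0, 0.1, 0.007, 0.0364, 0.0, 0.0, 0.0, 0.0, 0.1]
[-2.79435736  0.23330953  4.76957636] [-0.04733425  0.43951915 -0.01918323] [0.55042949 0.0486515  0.16762328]
```

Emit:
move_arm(deltas=[-0.0001,0.0047,0,0,0,0,0.1,0.0001,0.0094,0,0,0,0,0.1,0.0006,0.014,0,0,0,0,0.1,0.0013,0.0186,0,0,0,0,0.1,0.0023,0.0232,0,0,0,0,0.1,0.0036,0.0277,0,0,0,0,0.1,0.0052,0.0321,0,0,0,0,0.1,0.007,0.0364,0,0,0,0,0.1])

```text
t: 4.55
tool_pos: [0.5867, 0.0555, 0.1677]
orientation: [2.22, 2.222, -0.001]
force: [-4.6, -0.5, 6.9]
opening: 0.0197
gripper_force: 25.0
```

```bash
python3 arc.py -1.14 .06 6 0 0;python3 arc.py -0.78 .05 4 0 0
```

```text
[0.0021, 0.0042, 0.0, 0.0, 0.0, 0.0, 0.1, 0.0044, 0.0083, 0.0, 0.0, 0.0, 0.0, 0.1, 0.007, 0.0122, 0.0, 0.0, 0.0, 0.0, 0.1, 0.0098, 0.0159, 0.0, 0.0, 0.0, 0.0, 0.1, 0.0128, 0.0195, 0.0, 0.0, 0.0, 0.0, 0.1, 0.016, 0.0229, 0.0, 0.0, 0.0, 0.0, 0.1]
[0.0028, 0.0027, 0.0, 0.0, 0.0, 0.0, 0.1, 0.0058, 0.0052, 0.0, 0.0, 0.0, 0.0, 0.1, 0.0089, 0.0076, 0.0, 0.0, 0.0, 0.0, 0.1, 0.0121, 0.0098, 0.0, 0.0, 0.0, 0.0, 0.1]
```

Emit:
move_arm(deltas=[0.0021,0.0042,0,0,0,0,0.1,0.0044,0.0083,0,0,0,0,0.1,0.007,0.0122,0,0,0,0,0.1,0.0098,0.0159,0,0,0,0,0.1,0.0128,0.0195,0,0,0,0,0.1,0.016,0.0229,0,0,0,0,0.1])

```text
t: 5.3
tool_pos: [0.6096, 0.0713, 0.1677]
orientation: [2.22, 2.222, -0.001]
force: [-4.7, -2.4, 7.9]
opening: 0.02
gripper_force: 25.0
```

Emit:
move_arm(deltas=[0.0028,0.0027,0,0,0,0,0.1,0.0058,0.0052,0,0,0,0,0.1,0.0089,0.0076,0,0,0,0,0.1,0.0121,0.0098,0,0,0,0,0.1])

```text
t: 5.8
tool_pos: [0.6194, 0.0833, 0.1677]
orientation: [2.22, 2.222, -0.001]
force: [-4.8, -2.7, 6.7]
opening: 0.0191
gripper_force: 25.0
```

```bash
for i in 0 1 2 3 4 5; do python3 arc.py $(python3 -c "print(-.58+.2*$i)") .05 4 0 0; done
```

```text
[0.0033, 0.0021, 0.0, 0.0, 0.0, 0.0, 0.1, 0.0067, 0.0039, 0.0, 0.0, 0.0, 0.0, 0.1, 0.0102, 0.0057, 0.0, 0.0, 0.0, 0.0, 0.1, 0.0138, 0.0072, 0.0, 0.0, 0.0, 0.0, 0.1]
[0.0037, 0.0014, 0.0, 0.0, 0.0, 0.0, 0.1, 0.0074, 0.0025, 0.0, 0.0, 0.0, 0.0, 0.1, 0.0111, 0.0035, 0.0, 0.0, 0.0, 0.0, 0.1, 0.015, 0.0043, 0.0, 0.0, 0.0, 0.0, 0.1]
[0.0039, 0.0006, 0.0, 0.0, 0.0, 0.0, 0.1, 0.0077, 0.001, 0.0, 0.0, 0.0, 0.0, 0.1, 0.0116, 0.0012, 0.0, 0.0, 0.0, 0.0, 0.1, 0.0155, 0.0012, 0.0, 0.0, 0.0, 0.0, 0.1]
[0.0039, -0.0002, 0.0, 0.0, 0.0, 0.0, 0.1, 0.0078, -0.0005, 0.0, 0.0, 0.0, 0.0, 0.1, 0.0116, -0.0011, 0.0, 0.0, 0.0, 0.0, 0.1, 0.0155, -0.0019, 0.0, 0.0, 0.0, 0.0, 0.1]
[0.0038, -0.0009, 0.0, 0.0, 0.0, 0.0, 0.1, 0.0075, -0.0021, 0.0, 0.0, 0.0, 0.0, 0.1, 0.0112, -0.0034, 0.0, 0.0, 0.0, 0.0, 0.1, 0.0148, -0.0049, 0.0, 0.0, 0.0, 0.0, 0.1]
[0.0035, -0.0017, 0.0, 0.0, 0.0, 0.0, 0.1, 0.007, -0.0035, 0.0, 0.0, 0.0, 0.0, 0.1, 0.0103, -0.0056, 0.0, 0.0, 0.0, 0.0, 0.1, 0.0135, -0.0077, 0.0, 0.0, 0.0, 0.0, 0.1]
```

Emit:
move_arm(deltas=[0.0033,0.0021,0,0,0,0,0.1,0.0067,0.0039,0,0,0,0,0.1,0.0102,0.0057,0,0,0,0,0.1,0.0138,0.0072,0,0,0,0,0.1])

```text
t: 6.3
tool_pos: [0.6266, 0.0969, 0.1677]
orientation: [2.22, 2.221, -0.001]
force: [-4.5, -4.6, 6.1]
opening: 0.0198
gripper_force: 25.0
```

Emit:
move_arm(deltas=[0.0037,0.0014,0,0,0,0,0.1,0.0074,0.0025,0,0,0,0,0.1,0.0111,0.0035,0,0,0,0,0.1,0.015,0.0043,0,0,0,0,0.1])

```text
t: 6.8
tool_pos: [0.6311, 0.1117, 0.1677]
orientation: [2.22, 2.221, -0.001]
force: [-2.7, -4.2, 6.3]
opening: 0.0198
gripper_force: 25.0
```

Emit:
move_arm(deltas=[0.0039,0.0006,0,0,0,0,0.1,0.0077,0.001,0,0,0,0,0.1,0.0116,0.0012,0,0,0,0,0.1,0.0155,0.0012,0,0,0,0,0.1])

```text
t: 7.3
tool_pos: [0.6325, 0.1269, 0.1677]
orientation: [2.22, 2.22, -0.001]
force: [-1.9, -5.9, 5.6]
opening: 0.0196
gripper_force: 25.0
```

Emit:
move_arm(deltas=[0.0039,-0.0002,0,0,0,0,0.1,0.0078,-0.0005,0,0,0,0,0.1,0.0116,-0.0011,0,0,0,0,0.1,0.0155,-0.0019,0,0,0,0,0.1])

```text
t: 7.8
tool_pos: [0.631, 0.1421, 0.1677]
orientation: [2.22, 2.219, -0.001]
force: [0.9, -6.7, 4.2]
opening: 0.0193
gripper_force: 25.0
```

Emit:
move_arm(deltas=[0.0038,-0.0009,0,0,0,0,0.1,0.0075,-0.0021,0,0,0,0,0.1,0.0112,-0.0034,0,0,0,0,0.1,0.0148,-0.0049,0,0,0,0,0.1])

```text
t: 8.3
tool_pos: [0.6265, 0.1566, 0.1677]
orientation: [2.219, 2.218, 0.0]
force: [3.8, -8.8, 3.2]
opening: 0.0198
gripper_force: 25.0
```

```bash
python3 -c "
from h import *
s=robot.read_state();print(s['force'],s['wrist_torque'],s['tool_pos'])"; for i in 6 7 8 9 10 11 12 13 ; do python3 arc.py $(python3 -c "print(-.58+.2*$i)") .05 4 0 0; done
```

```text
[ 3.79905922 -8.82770136  3.18242763] [-1.44445087 -0.49396044  0.04326055] [0.62650453 0.15657763 0.16770317]
[0.0031, -0.0023, 0.0, 0.0, 0.0, 0.0, 0.1, 0.0061, -0.0048, 0.0, 0.0, 0.0, 0.0, 0.1, 0.009, -0.0075, 0.0, 0.0, 0.0, 0.0, 0.1, 0.0117, -0.0103, 0.0, 0.0, 0.0, 0.0, 0.1]
[0.0026, -0.0029, 0.0, 0.0, 0.0, 0.0, 0.1, 0.005, -0.006, 0.0, 0.0, 0.0, 0.0, 0.1, 0.0073, -0.0091, 0.0, 0.0, 0.0, 0.0, 0.1, 0.0094, -0.0124, 0.0, 0.0, 0.0, 0.0, 0.1]
[0.002, -0.0034, 0.0, 0.0, 0.0, 0.0, 0.1, 0.0037, -0.0068, 0.0, 0.0, 0.0, 0.0, 0.1, 0.0054, -0.0104, 0.0, 0.0, 0.0, 0.0, 0.1, 0.0068, -0.014, 0.0, 0.0, 0.0, 0.0, 0.1]
[0.0012, -0.0037, 0.0, 0.0, 0.0, 0.0, 0.1, 0.0023, -0.0074, 0.0, 0.0, 0.0, 0.0, 0.1, 0.0032, -0.0112, 0.0, 0.0, 0.0, 0.0, 0.1, 0.0039, -0.0151, 0.0, 0.0, 0.0, 0.0, 0.1]
[0.0005, -0.0039, 0.0, 0.0, 0.0, 0.0, 0.1, 0.0008, -0.0078, 0.0, 0.0, 0.0, 0.0, 0.1, 0.0009, -0.0117, 0.0, 0.0, 0.0, 0.0, 0.1, 0.0008, -0.0156, 0.0, 0.0, 0.0, 0.0, 0.1]
[-0.0003, -0.0039, 0.0, 0.0, 0.0, 0.0, 0.1, -0.0008, -0.0078, 0.0, 0.0, 0.0, 0.0, 0.1, -0.0014, -0.0116, 0.0, 0.0, 0.0, 0.0, 0.1, -0.0023, -0.0154, 0.0, 0.0, 0.0, 0.0, 0.1]
[-0.0011, -0.0038, 0.0, 0.0, 0.0, 0.0, 0.1, -0.0023, -0.0075, 0.0, 0.0, 0.0, 0.0, 0.1, -0.0037, -0.0111, 0.0, 0.0, 0.0, 0.0, 0.1, -0.0053, -0.0146, 0.0, 0.0, 0.0, 0.0, 0.1]
[-0.0018, -0.0035, 0.0, 0.0, 0.0, 0.0, 0.1, -0.0037, -0.0068, 0.0, 0.0, 0.0, 0.0, 0.1, -0.0059, -0.0101, 0.0, 0.0, 0.0, 0.0, 0.1, -0.0081, -0.0133, 0.0, 0.0, 0.0, 0.0, 0.1]
```

Emit:
move_arm(deltas=[0.0035,-0.0017,0,0,0,0,0.1,0.007,-0.0035,0,0,0,0,0.1,0.0103,-0.0056,0,0,0,0,0.1,0.0135,-0.0077,0,0,0,0,0.1])

```text
t: 8.8
tool_pos: [0.6193, 0.1699, 0.1677]
orientation: [2.219, 2.218, 0.001]
force: [6.7, -8.2, 1.5]
opening: 0.0191
gripper_force: 25.0
```

Emit:
move_arm(deltas=[0.0031,-0.0023,0,0,0,0,0.1,0.0061,-0.0048,0,0,0,0,0.1,0.009,-0.0075,0,0,0,0,0.1,0.0117,-0.0103,0,0,0,0,0.1])

```text
t: 9.3
tool_pos: [0.6096, 0.1817, 0.1677]
orientation: [2.218, 2.217, 0.003]
force: [9.7, -7.3, -0.6]
opening: 0.0194
gripper_force: 25.0
```

Emit:
move_arm(deltas=[0.0026,-0.0029,0,0,0,0,0.1,0.005,-0.006,0,0,0,0,0.1])

```text
t: 9.55
tool_pos: [0.6038, 0.1869, 0.1678]
orientation: [2.218, 2.217, 0.004]
force: [11.0, -6.7, -2.0]
opening: 0.0194
gripper_force: 25.0
```

```bash
for i in 1.12 1.22 1.32 1.42 1.52 1.62 1.72 1.82 1.92 2.02; do python3 arc.py $i .0333 3 0 0; done
```

```text
[0.0011, -0.0024, 0.0, 0.0, 0.0, 0.0, 0.1, 0.0021, -0.0047, 0.0, 0.0, 0.0, 0.0, 0.1, 0.003, -0.0072, 0.0, 0.0, 0.0, 0.0, 0.1]
[0.0009, -0.0025, 0.0, 0.0, 0.0, 0.0, 0.1, 0.0016, -0.0049, 0.0, 0.0, 0.0, 0.0, 0.1, 0.0023, -0.0074, 0.0, 0.0, 0.0, 0.0, 0.1]
[0.0006, -0.0025, 0.0, 0.0, 0.0, 0.0, 0.1, 0.0011, -0.0051, 0.0, 0.0, 0.0, 0.0, 0.1, 0.0016, -0.0076, 0.0, 0.0, 0.0, 0.0, 0.1]
[0.0003, -0.0026, 0.0, 0.0, 0.0, 0.0, 0.1, 0.0006, -0.0052, 0.0, 0.0, 0.0, 0.0, 0.1, 0.0008, -0.0077, 0.0, 0.0, 0.0, 0.0, 0.1]
[0.0001, -0.0026, 0.0, 0.0, 0.0, 0.0, 0.1, 0.0001, -0.0052, 0.0, 0.0, 0.0, 0.0, 0.1, 0.0, -0.0078, 0.0, 0.0, 0.0, 0.0, 0.1]
[-0.0002, -0.0026, 0.0, 0.0, 0.0, 0.0, 0.1, -0.0004, -0.0052, 0.0, 0.0, 0.0, 0.0, 0.1, -0.0008, -0.0078, 0.0, 0.0, 0.0, 0.0, 0.1]
[-0.0004, -0.0026, 0.0, 0.0, 0.0, 0.0, 0.1, -0.0009, -0.0051, 0.0, 0.0, 0.0, 0.0, 0.1, -0.0015, -0.0076, 0.0, 0.0, 0.0, 0.0, 0.1]
[-0.0007, -0.0025, 0.0, 0.0, 0.0, 0.0, 0.1, -0.0014, -0.005, 0.0, 0.0, 0.0, 0.0, 0.1, -0.0023, -0.0074, 0.0, 0.0, 0.0, 0.0, 0.1]
[-0.0009, -0.0024, 0.0, 0.0, 0.0, 0.0, 0.1, -0.0019, -0.0048, 0.0, 0.0, 0.0, 0.0, 0.1, -0.003, -0.0072, 0.0, 0.0, 0.0, 0.0, 0.1]
[-0.0012, -0.0023, 0.0, 0.0, 0.0, 0.0, 0.1, -0.0024, -0.0046, 0.0, 0.0, 0.0, 0.0, 0.1, -0.0037, -0.0068, 0.0, 0.0, 0.0, 0.0, 0.1]
```

Emit:
move_arm(deltas=[0.0023,-0.0031,0,0,0,0,0.1,0.0044,-0.0064,0,0,0,0,0.1])

```text
t: 9.8
tool_pos: [0.5976, 0.1916, 0.1678]
orientation: [2.218, 2.217, 0.005]
force: [12.1, -5.7, -2.0]
opening: 0.0197
gripper_force: 25.0
```

Emit:
move_arm(deltas=[0.002,-0.0034,0,0,0,0,0.1,0.0037,-0.0068,0,0,0,0,0.1])

```text
t: 10.05
tool_pos: [0.5908, 0.1955, 0.1677]
orientation: [2.218, 2.218, 0.006]
force: [12.8, -3.6, -2.4]
opening: 0.0196
gripper_force: 25.0
```

Emit:
move_arm(deltas=[0.0011,-0.0024,0,0,0,0,0.1,0.0021,-0.0047,0,0,0,0,0.1,0.003,-0.0072,0,0,0,0,0.1])

```text
t: 10.42
tool_pos: [0.5836, 0.1989, 0.1678]
orientation: [2.218, 2.218, 0.006]
force: [12.1, -1.4, -2.6]
opening: 0.0195
gripper_force: 25.0
```

Emit:
move_arm(deltas=[0.0009,-0.0025,0,0,0,0,0.1,0.0016,-0.0049,0,0,0,0,0.1,0.0023,-0.0074,0,0,0,0,0.1])

```text
t: 10.8
tool_pos: [0.5761, 0.2015, 0.1678]
orientation: [2.218, 2.219, 0.007]
force: [12.1, -1.9, -2.7]
opening: 0.0196
gripper_force: 25.0
```

Emit:
move_arm(deltas=[0.0006,-0.0025,0,0,0,0,0.1,0.0011,-0.0051,0,0,0,0,0.1,0.0016,-0.0076,0,0,0,0,0.1])

```text
t: 11.18
tool_pos: [0.5683, 0.2033, 0.1678]
orientation: [2.218, 2.219, 0.006]
force: [10.3, 0.1, -2.3]
opening: 0.0196
gripper_force: 25.0
```

Emit:
move_arm(deltas=[0.0003,-0.0026,0,0,0,0,0.1,0.0006,-0.0052,0,0,0,0,0.1,0.0008,-0.0077,0,0,0,0,0.1])

```text
t: 11.55
tool_pos: [0.5603, 0.2043, 0.1678]
orientation: [2.219, 2.22, 0.006]
force: [8.4, 0.8, -1.1]
opening: 0.0198
gripper_force: 25.0
```

Emit:
move_arm(deltas=[0.0001,-0.0026,0,0,0,0,0.1,0.0001,-0.0052,0,0,0,0,0.1,0,-0.0078,0,0,0,0,0.1])

```text
t: 11.92
tool_pos: [0.5521, 0.2045, 0.1677]
orientation: [2.219, 2.22, 0.006]
force: [8.1, 1.0, -0.9]
opening: 0.0195
gripper_force: 25.0
```

Emit:
move_arm(deltas=[-0.0002,-0.0026,0,0,0,0,0.1,-0.0004,-0.0052,0,0,0,0,0.1,-0.0008,-0.0078,0,0,0,0,0.1])

```text
t: 12.3
tool_pos: [0.5439, 0.2038, 0.1677]
orientation: [2.219, 2.221, 0.005]
force: [5.0, 1.3, 0.4]
opening: 0.0196
gripper_force: 25.0
```

Emit:
move_arm(deltas=[-0.0003,-0.0015,0,0,0,0,0.1,-0.0006,-0.003,0,0,0,0,0.1])

```text
t: 12.55
tool_pos: [0.5407, 0.2033, 0.1677]
orientation: [2.219, 2.221, 0.004]
force: [4.1, 2.0, 2.2]
opening: 0.0197
gripper_force: 25.0
```

Emit:
move_arm(deltas=[0,0.0008,0,0,0,0,0.1,0,0.0008,0,0,0,0,0.35,0,0.0008,0,0,0,0,0.6,0,0.0008,0,0,0,0,0.6,0,0.0008,0,0,0,0,0.6,0,0.0008,-0.02,0,0,0,0.6,0,0.0008,-0.06,0,0,0,0.6,0,0.0008,-0.1125,0,0,0,0.6,0,0.0008,-0.1125,0,0,0,0.6,0,0.0008,-0.1125,0,0,0,0.6])

```text
t: 13.8
tool_pos: [0.5405, 0.203, 0.2808]
orientation: [2.22, 2.222, 0.002]
force: [0.2, 0.1, 0.1]
opening: 0.0553
gripper_force: 0.0
```

```bash
cat > hp.py <<'E'
from h import *
s=robot.read_state(); p,d=robot.read_camera("top"); save("pics/t2.png",p)
p,d=robot.read_camera("wrist"); save("pics/w2.png",p); np.save("w2",d)
P=[]
for v in range(0,300,2):
    for u in range(200,370,2):
        if d[v,u]>0:
            q=at_d("wrist",(u,v),d[v,u])
            if .188<q[2]<.202: P.append(q)
P=np.array(P);print(s["t"],s["tool_pos"],s["force"],len(P));print(P.min(0),P.max(0),np.median(P,0))
E
python3 hp.py
```

```text
13.8 [0.54050497 0.20304834 0.28079259] [0.2008921  0.13328371 0.09534958] 126
[0.53034615 0.1957632  0.18907321] [0.54873951 0.2137481  0.19780365] [0.53957255 0.20596355 0.19503007]
```

View pics/w2.png

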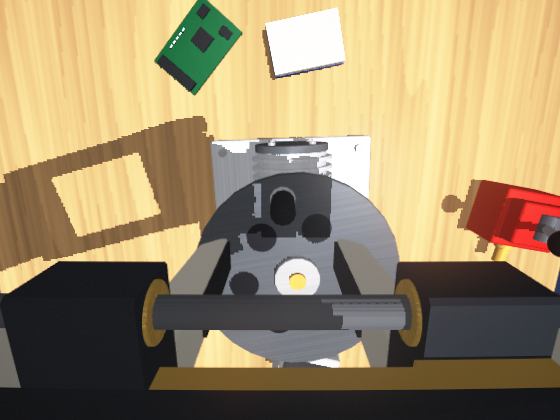

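Wrist view: the released handle at (283,207) maps to (0.540,0.205), exactly where I let go, so the wheel stayed put. The board and slide box are undisturbed. Now the tap: I go near it with the fingers closed and yawed to match the post.

Emit:
move_arm(deltas=[-0.258,-0.045,0,0,0,0.26,0,-0.258,-0.045,0,0,0,0.26,0,-0.258,-0.045,0,0,0,0.26,0,-0.258,-0.045,0,0,0,0.26,0,-0.258,-0.045,0,0,0,0.26,0,-0.258,-0.045,0,0,0,0.26,0,-0.258,-0.045,0,0,0,0.26,0,-0.258,-0.045,0,0,0,0.26,0])

```text
t: 14.9
tool_pos: [0.4957, -0.0536, 0.2794]
orientation: [-2.487, -1.918, 0.0]
force: [-0.1, 0.1, 0.4]
opening: 0.0001
gripper_force: 0.0
```

Run:
```python
from h import *
s=robot.read_state();print(s["t"],s["tool_pos"],s["orientation"],s["opening"])
R=Ro.from_rotvec(s["orientation"]).as_matrix();print(R.round(3))
p,d=robot.read_camera("wrist"); save("pics/w3.png",p); np.save("w3",d)
for r in robot.recognise("wrist","tap_tip")[:3]:
    u,v=map(int,r["uv"]);q=at_d("wrist",r["uv"],d[v,u]);print(r,q)
P=[]
for v in range(0,420,2):
    for u in range(0,560,2):
        if d[v,u]>0:
            q=at_d("wrist",(u,v),d[v,u])
            if .13<q[2]<.18 and -.11<q[1]<0.0 and .46<q[0]<.66: P.append(q)
P=np.array(P);
if len(P):
    f=np.linalg.lstsq(np.c_[2*P,np.ones(len(P))],(P**2).sum(1),rcond=None)[0]
    print(len(P),P.min(0),P.max(0),"sphere",f[:3],np.sqrt(f[3]+f[:3]@f[:3]))
```

```text
14.9 [ 0.49569131 -0.05356382  0.27941461] [-2.48713874e+00 -1.91839157e+00  1.38735204e-04] 0.00014326202035534627
[[ 0.254  0.967 -0.   ]
 [ 0.967 -0.254  0.   ]
 [ 0.    -0.    -1.   ]]
{'uv': [339.1, 192.1], 'confidence': 0.92} [ 0.54447833 -0.05252733  0.1694294 ]
{'uv': [555.8, 122.7], 'confidence': 0.45} [ 0.77362208 -0.0543323   0.10533073]
182 [ 0.52995203 -0.06705801  0.15431622] [ 0.55462751 -0.04320198  0.17080783] sphere [ 0.54252089 -0.05612335  0.15770908] 0.012647330474918676
```

View pics/w3.png

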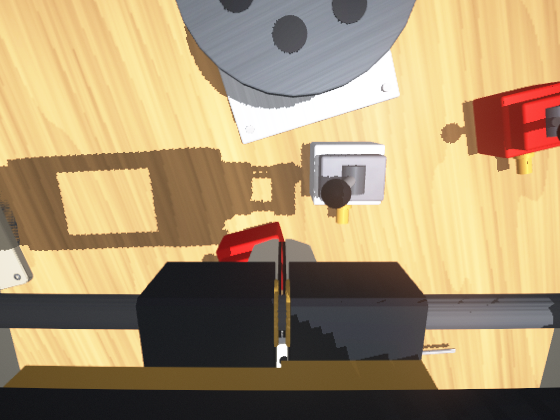

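Wrist view: the grey post is square to the image at (348,175), so the yaw matches. Its ball is at (336,192), which fits a sphere at (0.5425,-0.056,0.158). I descend on its -x side.

Emit:
move_arm(deltas=[0.0094,-0.01,0.0,0,0,0,0,0.0094,-0.01,0.06,0,0,0,0,0.0094,-0.01,0.11,0,0,0,0,0.0094,-0.01,0.122,0,0,0,0,0.0094,0.005,0.122,0,0,0,0,0.0094,0.015,0.122,0,0,0,0,0.0094,0.025,0.122,0,0,0,0,0.0094,0.035,0.122,0,0,0,0,0.0094,0.045,0.122,0,0,0,0,0.0094,0.055,0.122,0,0,0,0,0.0094,0.065,0.122,0,0,0,0,0.0094,0.075,0.122,0,0,0,0])

```text
t: 16.5
tool_pos: [0.5708, -0.0653, 0.1573]
orientation: [-2.489, -1.916, 0.001]
force: [-1.1, -0.5, -0.5]
opening: 0.0003
gripper_force: 0.4
```

Emit:
move_arm(deltas=[0,0.005,0,0,0,0,0,0,0.01,0,0,0,0,0])

```text
t: 16.75
tool_pos: [0.5802, -0.0678, 0.1574]
orientation: [-2.489, -1.916, 0.001]
force: [-0.9, -0.4, -0.4]
opening: 0.0005
gripper_force: 0.4
```

Emit:
move_arm(deltas=[0,0.002,0,0,0,0,0,0,0.004,0,0,0,0,0])

```text
t: 17.0
tool_pos: [0.5831, -0.0685, 0.1574]
orientation: [-2.488, -1.915, 0.002]
force: [-9.7, 1.9, 3.5]
opening: 0.0001
gripper_force: 5.0
```

Emit:
move_arm(deltas=[0,0.002,0,0,0,0,0,0,0.004,0,0,0,0,0])

```text
t: 17.25
tool_pos: [0.5839, -0.0687, 0.1571]
orientation: [-2.484, -1.912, 0.009]
force: [-26.4, 6.3, 14.9]
opening: 0.0003
gripper_force: 15.2
```

Emit:
move_arm(deltas=[0,0.0015,0,0,0,0,0,0,0.003,0,0,0,0,0])

```text
t: 17.5
tool_pos: [0.5843, -0.0688, 0.157]
orientation: [-2.48, -1.91, 0.015]
force: [-39.2, 7.8, 22.7]
opening: 0.0004
gripper_force: 22.4
```

The lever is at its stop. I pushed harder than needed, so I back off now.

Emit:
move_arm(deltas=[0,-0.01,0,0,0,0,0,0,-0.04,0,0,0,0,0,0,-0.06,0,0,0,0,0,0,-0.07,-0.06,0,0,0,0,0,-0.08,-0.122,0,0,0,0,0,-0.08,-0.122,0,0,0,0,0,-0.08,-0.122,0,0,0,0])

```text
t: 18.38
tool_pos: [0.5136, -0.0501, 0.2798]
orientation: [2.489, 1.915, 0.001]
force: [-0.5, -0.1, -0.7]
opening: 0.0005
gripper_force: 0.0
```

Run:
```python
from h import *
s=robot.read_state();print(s["t"],s["tool_pos"],s["force"])
p,d=robot.read_camera("wrist"); save("pics/w4.png",p)
P=[]
for v in range(0,420,2):
    for u in range(0,560,2):
        if d[v,u]>0:
            q=at_d("wrist",(u,v),d[v,u])
            if .15<q[2]<.18 and -.13<q[1]<0.0 and .46<q[0]<.68: P.append(q)
P=np.array(P)
if len(P):
    f=np.linalg.lstsq(np.c_[2*P,np.ones(len(P))],(P**2).sum(1),rcond=None)[0]
    print(len(P),P.min(0),P.max(0),"sphere",f[:3],np.sqrt(f[3]+f[:3]@f[:3]))
t,_=robot.read_camera("top"); save("pics/t4.png",np.hstack([cv2.resize(t[130:310,140:400],(520,360)),cv2.resize(p[80:300,260:420],(262,360))]))
```

```text
18.375 [ 0.51362364 -0.05010655  0.27977324] [-0.48501299 -0.12944058 -0.72127032]
178 [ 0.59482723 -0.08302964  0.15016215] [ 0.61914054 -0.05966563  0.16545233] sphere [ 0.60780077 -0.07234985  0.15186517] 0.012675545159826197
```

View pics/t4.png

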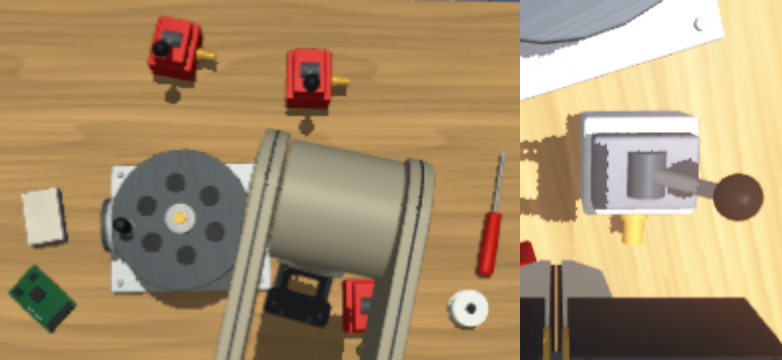

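The lever is fully over: its ball is now at (0.608,-0.072,0.152). The handle is still where I released it (top crop 122,226), and the loose objects in view are unmoved.

```bash
python3 -c "
from plant import robot
print(robot.close_job())"
```

```text
the job is handed in; nothing more can be done
None
```

The job is handed in: I turned the flywheel anticlockwise through compression and released it at about dead centre, where it stayed put, then threw the grey post's vent tap fully over to its stop. The one rough spot was the tap's end stop: I pushed the lever on after it had reached the stop, to about 39 N along x and roughly 46 N in total. That was through the fingers and well below the 120 N wrist limit, but not as gentle as asked.

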